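Release the sprung ring drawer and catch it

TASK

Press the steel release button on the deck of the oak jewellery box with one fingertip, and have the other fingertip ready in front of the ring drawer so that it catches the drawer as it springs out and holds it there a moment against its spring. Then let the drawer come forward against that finger until the spring is spent, and leave it standing part-way open, still in its opening, with the fingers clear of it. Nothing is gripped or lifted, and the tin, watch, ring cone, comb and the other things on the dresser stay where they are.

Things in the scene. Friction and masses are not known exactly. Their poses are not given: they have to be found in the camera images.
- jbox: Oak jewellery box in a shallow white tray, fixed; 190 mm deep (x), 196 wide (y). Origin: centre of its underside; x points to its back, z up. Front (x -95 to -5 mm): an open flat deck, 16 mm above the origin. Back (x -5 to 95): raised, top 52 mm above the origin; the ring drawer is on its +y side (left, facing its front), a well with a hinged lid on its -y side.
- release_top (a point): Top centre of the round steel release button, 22 mm across, standing 9 mm above the deck ahead of the drawer and beside its path: x -43, y -16, z 25 mm in the frame of jbox. Pressed down it travels 6 mm (2 N at first, about 5 N fully down), frees the drawer after about 4 mm, and springs back up when let go.
- release (a joint): How far the release button is pressed, m: 0 up, 0.006 fully down.
- drawer_front (a point): Centre of the outer face of the drawer's flat oak front, 80 mm wide, 29 high, no knob, lower edge 2 mm above the deck. Shut: x -14, y 50, z 32.5 mm in the frame of jbox. The drawer slides out along -x of jbox on the deck; a spring pushes it (3.5 N shut, 2.7 N at the end) over the first 32 mm. Freed and not caught it shoots on and off the deck.
- drawer: The same drawer: loose, about 150 g, 71 mm deep, held only by its bay (1.7 mm play to each side, 3 mm above). Origin: middle of its underside, 9 mm behind its front face; shut at x -5, y 50, z 16 mm in the frame of jbox; axes as jbox.
- jbox_lid (a joint): Angle of the hinged lid over the well on the -y side of the box, rad: 0 shut. To be left shut.
- tin: Round lidded aluminium tin, 41 mm across, 21 mm high, standing on the deck on the -y side of the button. Origin: centre of its underside. Leave alone.
- ring_cone: Glass ring cone with one ring on it, 52 mm across the foot, 80 mm high, standing in the tray in front of the box. Origin: centre of its underside. Leave alone.
- watch: Steel bracelet watch lying on its side in the tray beside the box, about 60 by 65 mm, 39 mm high. Origin: middle of its underside. Leave alone.
- comb: Black plastic comb lying in the tray in front of the box, 170 mm long (its y), 30 mm wide, 4 mm thick. Origin: centre of its underside. Leave alone.
- scent: Square glass scent bottle with a black cap, 60 by 34 mm, 104 mm high, on the dresser to the robot's left. Origin: centre of its underside. Leave alone.
- cream: Glass cream jar with a white cap, 64 mm across, 50 mm high, on the dresser to the robot's right. Origin: centre of its underside. Leave alone.
- hairbrush: Wooden hairbrush lying bristles down on the dresser to the robot's right, about 220 mm long, 25 mm high. Origin: on the dresser under the neck between handle and head. Leave alone.
There are look-alikes about, which are no part of the job. Of the things like the drawer, leave any that is blue; of the rest the larger one is meant.

How it is judged (in metres and radians):
On the way, in this order (a step that is already met when the one before it is completed fails the run):
1. a fingertip presses the release button (value of joint release above 0.0025 m and contact force between the fingers and release above 0.5 N).
2. the drawer has sprung out 6 to 32 mm and a finger holds it there against its spring (x of drawer_front in the frame of jbox between -0.046 and -0.02 m and contact force between the fingers and drawer above 0.4 N), for 0.2 s.
At the end, for the whole second after the job is handed in: The drawer stands still and level in its opening, 26 to 45 mm out from shut; the button is back up (less than 1.5 mm pressed); the lid is shut; the other things are within 15 mm of where they were (x of drawer_front in the frame of jbox between -0.059 and -0.04 m and linear speed of drawer below 0.01 m/s and value of joint release below 0.0015 m and angle between drawer's own z axis and vertical below 0.1 rad and angle between the x axis of drawer and the x axis of jbox, either way round below 0.12 rad and value of joint jbox_lid below 0.08 rad and distance of each of tin, ring_cone, watch, comb, scent, cream, hairbrush from where it was at the start of the episode below 0.015 m); the robot touches nothing.
It fails at once if the drawer slid away: more than 48 mm out (x of drawer_front in the frame of jbox below -0.062 m).
It fails at once if the drawer was lifted or tipped (z of drawer in the frame of jbox above 0.026 m or angle between drawer's own z axis and vertical above 0.25 rad).
It fails at once if another thing was pushed, lifted or knocked over (distance of any of tin, ring_cone, watch, comb, scent, cream, hairbrush from where it was at the start of the episode above 0.015 m).
It fails at once if the hinged lid was opened (value of joint jbox_lid above 0.15 rad).
It also fails if it takes over 35 s, if anything falls off the work surface, if the arm or the gripper's body presses on something with over 40 N, if the wrist force passes 120 N, or if a joint passes its speed limit or range.

ROBOT

A 6-joint arm with a two-finger parallel gripper is mounted at the origin on the work surface. World frame = base frame: x ahead of the robot, y to its left, z up, the work surface at z = 0. Lengths are in m, angles in degrees, forces in N, time in s.
With the tool pointing down it reaches from about 0.35 to 0.85 m from the base axis. Payload 8.1 kg.
Tool frame: the origin (TCP) lies on the centre line of the jaws, within the pads' length; the fingertips stand 22 mm ahead of it and the grasp point (between the pads) lies 3 mm ahead of it (manip.tip_extent is the z of the fingertips in the tool frame, in m); z points along the fingers, y is the direction in which the jaws open and shut (so a half turn about z gives the same grasp; the last joint's range is limited). The gripper opens to 93 mm and grips with 3 to 60 N. Pads are 15 mm wide; open, the fingers measure 128 mm over their backs; the gripper's body (75 mm by 188 mm) begins 65 mm behind the grasp point.
Start: joints at [-72.96, 7.471, 85.268, -0, 87.261, -4.893], TCP at [0.224, -0.557, 0.241] pointing down, gripper open.
Joint ranges: [-169.43, 169.43], [-51.17, 129.36], [1.28, 143.12], [-76.62, 256.62], [0, 156.53], [-152.29, 152.29]. Speed limits (degrees/s): [136.94, 136.94, 159.86, 180, 180, 180].

INTERFACE

Orientations are given as a 3x3 rotation matrix whose columns are the frame's x, y, z axes.
In Python, from bench import readout, imaging, manip gives the robot as it stands.
- The arm moves only by the tool servo_tool, never from a script. Its argument "rows" is a list of rows, each a list of 3 entries, a list of its own where there are three numbers: the shift along the tool's x, y, z in cm, then the turn, a rotation vector about the tool's x, y, z in units of 10 degrees (1.0 is 10 degrees), then the closure, from -1 (fully open) to 1 (shut). In form: [[[dx, dy, dz], [rx, ry, rz], gripper], ...]. A call has exactly 10 rows; each row shifts and turns the pose as measured when the row begins, along the tool's axes as they then stand; what a row does not reach is not made up. A row lasts 1/8 s, in which the tool goes at most 62.5 mm and 10.7 degrees, less where a joint would pass 70% of its speed; a pose out of reach is approached as far as the arm can. A call with a gripper value outside its range is refused whole. The fingers move at their own pace and stop on an object; "squeeze" is the grip in N (left out, the last holds). Time passes only in rows, so rows that do not move let the fingers close, or fill a call up. It gives the time, the measured TCP pose, the force and the opening at its end, in the units of the state.
- readout.get_obs(): the state, without advancing time (a new reading comes with each control period).
- imaging.grab_frame(name): name is "side" or "top"; returns the picture (384x512x3 uint8, blue, green, red); there is no depth.
- imaging.camera_info(name): a dict with "intrinsics" (3x3 intrinsics, pixels), "k1" (the pictures are not rectified: a ray, as slopes to the right and down, at radius r is drawn at 1 + k1 r^2 times it, then the intrinsics apply), "R" (3x3) and "t" (3): a world point X has camera coordinates R X + t. Camera axes: x right, y down, z forward; pixel columns grow to the right and rows downward; lengths in m; the calibration is good to about 2 mm. A picture is of the moment at which its call begins. camera_info takes no time and is no camera call.
- manip.sign_off(): hands the job in, once; it reports no verdict.
The state is a dict: "t": time; "joints": joint angles; "dq": joint speeds; "joint_efforts": joint torques, N m; "tcp_pos": TCP position; "tool_rot": TCP orientation; "wrist_force": force on the tool from outside, world axes, zero at the start; "torque": the same for the moment, N m; "width": opening from 0.0 (shut) to 1.0 (fully open).
Only numpy, scipy, OpenCV 4.12 (cv2) and the standard library are available. Lean on these libraries where they do the work, as an engineer would, in place of code of your own. Each camera call takes 0.05 s, during which the arm holds its last target.

## Working session

There is one attempt and no reset: what is moved stays moved. The work goes in short steps, Python scripts to look and compute and a tool call to move; the robot and the scene stay as the last step left them, time stands still between calls to the robot, and variables do not carry over. Pictures are saved under pics/ and viewed, and the job is handed in when it is done.

Besides the shell and the picture viewer there is one more tool, called after ">>>" by a JSON object that holds its "api" and its "payload". servo_tool: Moves the arm, as the interface text tells. Its arguments: {"type":"object","properties":{"rows":{"type":"array","items":{"type":"array"}},"squeeze":{"type":"number"}},"required":["rows"]}

```bash
mkdir -p pics; ls
python3 - <<'E'
from bench import readout, imaging, manip
import cv2,numpy as np
print(readout.get_obs()); print(manip.tip_extent)
for n in("top","side"):
    f=imaging.grab_frame(n); cv2.imwrite(f"pics/{n}0.png",f)
    print(n,imaging.camera_info(n))
E
```

```text
pics
{'t': 0.0, 'joints': array([-7.29605615e+01,  7.51474353e+00,  8.53290147e+01, -1.39475160e-03,
        8.72616033e+01, -4.89128566e+00]), 'dq': array([-0.01201538,  0.03538665,  0.00257226,  0.04467067,  0.0147125 ,
        0.05665069]), 'joint_efforts': array([-6.61243648e-04, -5.59838462e+01, -4.91757810e+01,  7.66322413e-02,
        3.49272473e-02, -9.42815541e-05]), 'tcp_pos': array([ 0.22396515, -0.55606087,  0.23959375]), 'tool_rot': array([[ 9.27635705e-01,  3.73485853e-01, -5.62101803e-04],
       [ 3.73486253e-01, -9.27634062e-01,  1.75105744e-03],
       [ 1.32570403e-04, -1.83428070e-03, -9.99998309e-01]]), 'wrist_force': array([-0.55982742, -0.30095413, -0.42097289]), 'torque': array([ 0.0137499 , -0.02495269, -0.03081675]), 'width': 1.0026181461407555}
0.022
top {'intrinsics': array([[412.26410298,   0.        , 256.04451817],
       [  0.        , 412.26410298, 188.41149483],
       [  0.        ,   0.        ,   1.        ]]), 'k1': -0.12670041396402407, 'R': array([[-0.02332986, -0.9997134 , -0.00537005],
       [-0.99693754,  0.02366546, -0.0745352 ],
       [ 0.07464093,  0.0036147 , -0.99720392]]), 't': array([-0.00691551,  0.60403692,  1.53233423])}
side {'intrinsics': array([[477.12713397,   0.        , 259.45253764],
       [  0.        , 477.12713397, 194.72966402],
       [  0.        ,   0.        ,   1.        ]]), 'k1': -0.11478838901938004, 'R': array([[-0.78605198, -0.61806529, -0.01084372],
       [-0.40005217,  0.52200061, -0.75330845],
       [ 0.47125423, -0.58780155, -0.65757797]]), 't': array([0.46864539, 0.30038247, 1.20327779])}
```

View pics/top0.png

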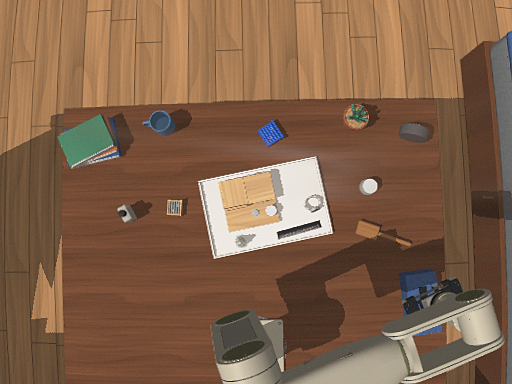

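View pics/side0.png

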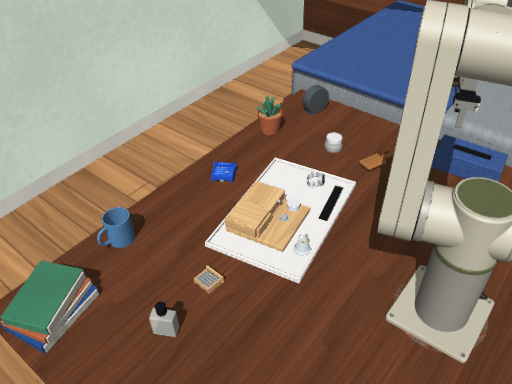

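Run:
```python
import cv2
a=cv2.imread("pics/top0.png")[150:262,160:340]; cv2.imwrite("pics/topc.png",cv2.resize(a,None,fx=4.4,fy=4.4,interpolation=cv2.INTER_CUBIC))
a=cv2.imread("pics/side0.png")[150:300,190:360]; cv2.imwrite("pics/sidec.png",cv2.resize(a,None,fx=4,fy=4,interpolation=cv2.INTER_CUBIC))
```

```text
(no output)
```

View pics/topc.png

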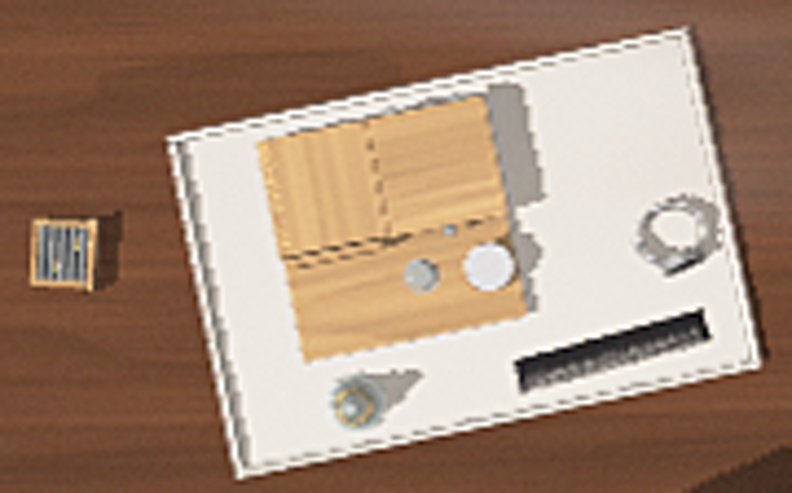

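View pics/sidec.png

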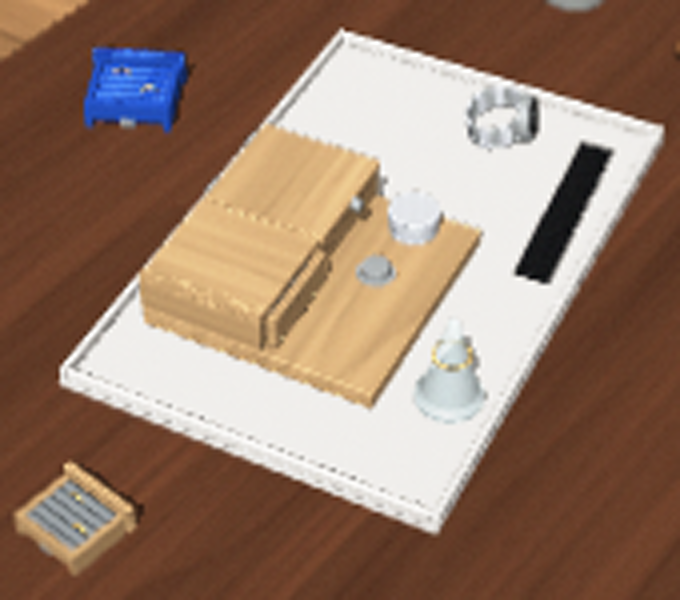

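```bash
cat > h.py <<'E'
import numpy as np,cv2
from bench import imaging
CI={n:imaging.camera_info(n) for n in("top","side")}
def ray(n,p):
    c=CI[n];K=c["intrinsics"];d=cv2.undistortPoints(np.array([[p]],float),K,np.array([c["k1"],0,0,0,0.]))
    # model: drawn = s*(1+k1 r^2): same as opencv forward
    v=c["R"].T@np.array([*d[0,0],1]);o=-c["R"].T@c["t"];return o,v/np.linalg.norm(v)
def plane(n,p,z):
    o,v=ray(n,p);return o+v*(z-o[2])/v[2]
def tri(a,b):
    o1,v1=ray("top",a);o2,v2=ray("side",b)
    M=np.array([v1,-v2]).T;s=np.linalg.lstsq(M,o2-o1,rcond=None)[0]
    p,q=o1+s[0]*v1,o2+s[1]*v2;return (p+q)/2,np.linalg.norm(p-q)
def proj(n,X):
    c=CI[n];return cv2.projectPoints(np.array(X,float).reshape(-1,3),cv2.Rodrigues(c["R"])[0],c["t"],c["intrinsics"],np.array([c["k1"],0,0,0,0.]))[0][:,0]
E
python3 - <<'E'
from h import *
T=lambda x,y:((x+.5)/4.4+160-.5,(y+.5)/4.4+150-.5)
S=lambda x,y:((x+.5)/4+190-.5,(y+.5)/4+150-.5)
pts={"deckFL":(T(306,361),S(372,406)),"deckFR":(T(528,314),S(482,231)),"button":(T(421,273),S(376,265)),
"roofBL":(T(259,142),S(143,268)),"roofBR":(T(488,96),S(270,126)),"roofFR":(T(507,215),S(381,163)),"tin":(T(489,267),S(415,205)),
"cone":(T(354,404),S(455,325)), "trayL":(T(166,136),S(62,376)),"trayF":(T(240,477),S(436,530)),"trayR":(T(760,369),S(662,130)),"trayB":(T(690,28),S(342,32))}
for k,(a,b) in pts.items():
    p,e=tri(a,b);print(k,p.round(4),round(e*1e3,1))
E
```

```text
deckFL [0.4439 0.085  0.0085] 2.0
deckFR [ 0.4793 -0.1068  0.0181] 0.6
button [ 0.516  -0.0163  0.0288] 0.1
roofBL [0.6288 0.1171 0.0611] 1.4
roofBR [ 0.664  -0.0761  0.0511] 1.2
roofFR [ 0.5633 -0.089   0.0558] 2.2
tin [ 0.5201 -0.0733  0.0467] 1.5
cone [0.4086 0.0407 0.0769] 0.7
trayL [0.6392 0.2016 0.0111] 2.2
trayF [0.3458 0.1449 0.0029] 3.5
trayR [ 0.4287 -0.3039  0.0159] 4.5
trayB [ 0.7244 -0.2547  0.0117] 2.1
```

```bash
cat >> h.py <<'E'
from scipy.optimize import least_squares
E
python3 - <<'E'
from h import *
T=lambda x,y:((x+.5)/4.4+160-.5,(y+.5)/4.4+150-.5)
S=lambda x,y:((x+.5)/4+190-.5,(y+.5)/4+150-.5)
m={"deckFL":((-95,98,16),T(306,361),S(372,406)),"deckFR":((-95,-98,16),T(528,314),S(482,231)),"button":((-43,-16,25),T(421,273),S(376,265)),
"roofBL":((95,98,52),T(259,142),S(143,268)),"roofBR":((95,-98,52),T(488,96),S(270,126)),"roofFR":((-5,-98,52),T(507,215),S(381,163))}
M=np.array([v[0] for v in m.values()])/1e3
def W(p):
    c,s=np.cos(p[3]),np.sin(p[3]);return M@np.array([[c,-s,0],[s,c,0],[0,0,1]]).T+p[:3]
def r(p): return np.r_[(proj("top",W(p))-[v[1] for v in m.values()]).ravel(),(proj("side",W(p))-[v[2] for v in m.values()]).ravel()]
s=least_squares(r,[.54,0,.004,.18],loss="soft_l1");p=s.x
print(p,np.degrees(p[3]));print(r(p).reshape(2,-1,2).round(2).tolist())
np.save("box.npy",p)
c,sn=np.cos(p[3]),np.sin(p[3]);R=np.array([[c,-sn,0],[sn,c,0],[0,0,1]]);np.save("R.npy",R)
b=lambda X:R@np.array(X)/1e3+p[:3]
print("button",b((-43,-16,25)))
print("tin box mm",R.T@(plane("top",m and T(489,267),p[2]+.037)-p[:3])*1e3)
# both views, planes at z: roof & button independently
for k,v in m.items(): print(k,*(1e3*(R.T@(plane(n,v[i],p[2]+v[0][2]/1e3)-p[:3])).round(4) for n,i in(("top",1),("side",2))))
E
```

```text
[0.55430972 0.0056145  0.00139992 0.16941834] 9.706956097762841
[[[-0.63, -0.2], [0.02, 0.5], [0.31, 0.4], [-0.23, -0.66], [-0.39, -0.32], [0.55, -0.93]], [[0.13, -1.88], [0.69, 0.4], [0.55, 0.58], [-0.52, 1.75], [-0.15, -0.41], [0.2, -0.18]]]
button [ 0.5146231  -0.01740661  0.02639992]
tin box mm [-47.60848655 -72.58697657  37.        ]
deckFL [-96.2  95.8  16. ] [-97.9 104.6  16. ]
deckFR [-93.2 -98.3  16. ] [-92.4 -98.7  16. ]
button [-41.3 -15.2  25. ] [-40.4 -17.5  25. ]
roofBL [92.4 97.6 52. ] [97.5 90.9 52. ]
roofBR [ 93.6 -99.2  52. ] [ 93.6 -96.4  52. ]
roofFR [ -8.  -95.3  52. ] [ -4.8 -96.9  52. ]
```

Run:
```python
import cv2
a=cv2.imread("pics/side0.png")[178:258,220:320]; cv2.imwrite("pics/sided.png",cv2.resize(a,None,fx=7.5,fy=7.5,interpolation=cv2.INTER_LANCZOS4))
a=cv2.imread("pics/top0.png")[165:240,210:305]; cv2.imwrite("pics/topd.png",cv2.resize(a,None,fx=8,fy=8,interpolation=cv2.INTER_LANCZOS4))
```

```text
(no output)
```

View pics/sided.png

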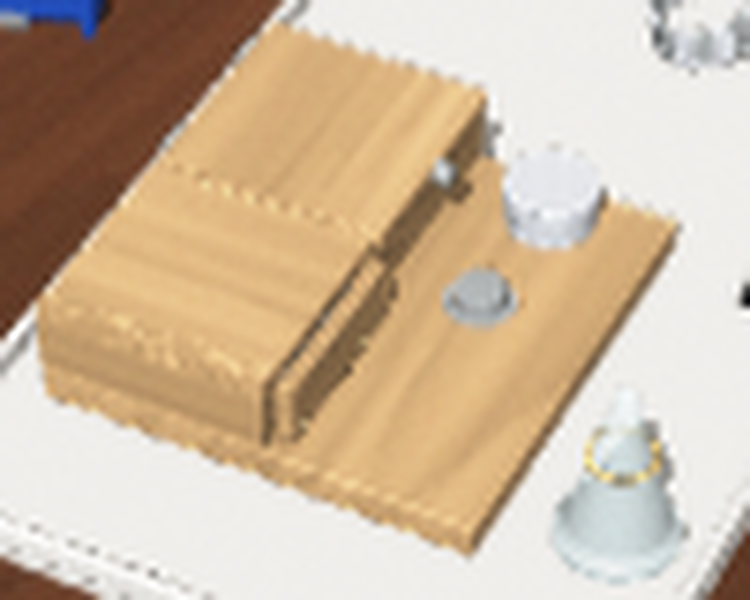

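View pics/topd.png

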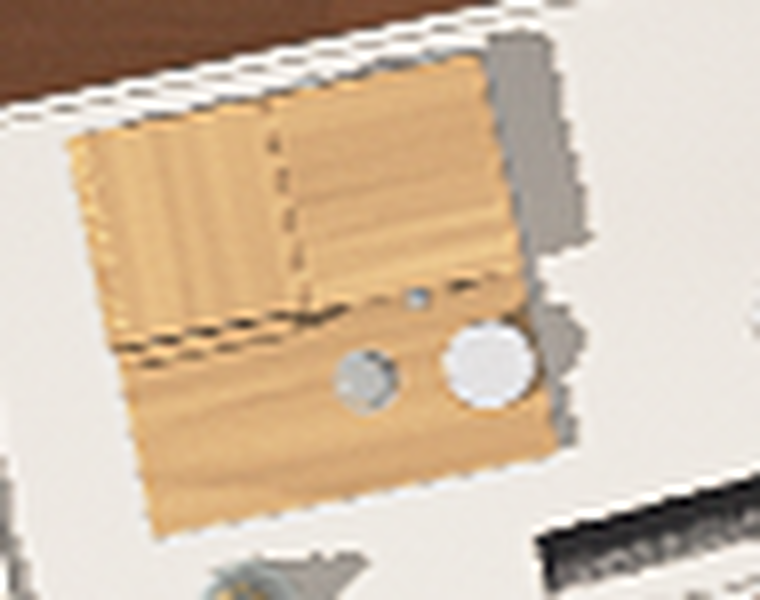

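Run:
```python
from h import *
T=lambda x,y:((x+.5)/8+210-.5,(y+.5)/8+165-.5)
S=lambda x,y:((x+.5)/7.5+220-.5,(y+.5)/7.5+178-.5)
m={"deckFL":((-95,98,16),T(157,538),S(469,528)),"deckFR":((-95,-98,16),T(559,454),S(680,226)),"button":((-43,-16,25),T(368,380),S(484,287)),
"roofBL":((95,98,52),T(68,142),S(41,300)),"roofBR":((95,-98,52),T(483,55),S(280,24)),"roofFR":((-5,-98,52),T(527,272),S(487,94)),"roofFL":((-5,98,52),T(110,347),S(268,377))}
M=np.array([v[0] for v in m.values()])/1e3
def W(p):
    c,s=np.cos(p[3]),np.sin(p[3]);return M@np.array([[c,-s,0],[s,c,0],[0,0,1]]).T+p[:3]
def r(p): return np.r_[(proj("top",W(p))-[v[1] for v in m.values()]).ravel(),(proj("side",W(p))-[v[2] for v in m.values()]).ravel()]
s=least_squares(r,[.54,0,.004,.18],loss="soft_l1");p=s.x
print(p,np.degrees(p[3]));print(r(p).reshape(2,-1,2).round(2).tolist())
np.save("box.npy",p)
c,sn=np.cos(p[3]),np.sin(p[3]);R=np.array([[c,-sn,0],[sn,c,0],[0,0,1]]);np.save("R.npy",R)
b=lambda X:R@np.array(X)/1e3+p[:3]
print("button",b((-43,-16,25)), tri(*m["button"][1:]))
for k,v in m.items(): print(k,*(1e3*(R.T@(plane(n,v[i],p[2]+v[0][2]/1e3)-p[:3])).round(4) for n,i in(("top",1),("side",2))))
```

```text
[0.55388363 0.005858   0.00412127 0.17241714] 9.878774289868357
[[[-0.68, -0.16], [0.24, 0.19], [0.0, 0.08], [-0.01, -0.95], [0.06, -0.36], [-0.09, -1.02], [-0.17, -0.04]], [[0.88, 0.72], [0.65, -0.55], [0.17, 0.04], [-0.15, 0.34], [-0.0, -0.59], [0.58, -0.51], [-0.42, 1.4]]]
button [ 0.51426622 -0.01728202  0.02912127] (array([ 0.51467187, -0.01720012,  0.02909263]), np.float64(0.00028041553388163584))
deckFL [-96.1  95.6  16. ] [-91.6  96.7  16. ]
deckFR [-94.1 -97.3  16. ] [-94.2 -94.7  16. ]
button [-42.7 -16.   25. ] [-42.5 -15.9  25. ]
roofBL [91.5 98.6 52. ] [95.4 96.6 52. ]
roofBR [ 93.7 -97.5  52. ] [ 93.6 -95.4  52. ]
roofFR [ -8.7 -97.6  52. ] [ -4.5 -95.   52. ]
roofFL [-5.3 97.4 52. ] [-3.4 92.5 52. ]
```

```bash
cat > plan.py <<'E'
import sys
from h import *
from bench import readout
p=np.load("box.npy");R=np.load("R.npy")
o=readout.get_obs();x=o["tcp_pos"];Q=o["tool_rot"]
b=1e3*R.T@(x-p[:3]);Qb=R.T@Q
print("t",round(o["t"],2),"tip box mm",(b-[0,0,0]+22*Qb[:,2]).round(1),"yaw tool x rel box",np.degrees(np.arctan2(Qb[1,0],Qb[0,0])).round(2),"tilt",Qb[:2,2].round(4),"w",round(o["width"],3),"mm",round(o["width"]*93,1),"F box",(R.T@o["wrist_force"]).round(2))
if len(sys.argv)>3:
    g=np.array([float(a) for a in sys.argv[1:4]]) # tip target box mm
    tgt=R@((g+[0,0,22])/1e3)+p[:3]
    print("tcp target",tgt.round(4),"delta tool cm",(Q.T@(tgt-x)*100).round(2),"delta box mm",(1e3*R.T@(tgt-x)).round(1))
E
python3 plan.py -36 16 100
```

```text
t 0.1 tip box mm [-421.4 -497.   213.6] yaw tool x rel box 12.05 tilt [-0.0002  0.0016] w 0.998 mm 92.8 F box [ 0.87 -0.55  0.49]
tcp target [0.5157 0.0154 0.1261] delta tool cm [ 48.4  -42.11  11.43] delta box mm [ 385.4  513.  -113.6]
```

>>> {"api": "servo_tool", "payload": {"rows": [[[0,0,0],[0,0,0.6],-0.04],[[0,0,0],[0,0,0.6],-0.04],[[3.3,-4.4,0],[0,0,0],-0.04],[[3.3,-4.4,0],[0,0,0],-0.04],[[3.3,-4.4,0],[0,0,0],-0.04],[[3.3,-4.4,0],[0,0,0],-0.04],[[3.3,-4.4,0],[0,0,0],-0.04],[[3.3,-4.4,0],[0,0,0],-0.04],[[3.3,-4.4,0],[0,0,0],-0.04],[[0,0,0],[0,0,0],-0.04]], "squeeze": 10}}

```text
t: 1.35
tcp_pos: [0.4038, -0.2019, 0.2356]
tool_rot: [[0.987, 0.163, -0.004], [0.163, -0.987, 0.01], [-0.002, -0.01, -1.0]]
wrist_force: [0.7, 0.9, -0.4]
width: 0.521
```

```bash
python3 plan.py -50 16 100
```

```text
t 1.35 tip box mm [-183.6 -178.7  209.5] yaw tool x rel box -0.47 tilt [-0.0018  0.0101] w 0.521 mm 48.4 F box [ 0.86  0.8  -0.41]
tcp target [0.5019 0.013  0.1261] delta tool cm [ 13.21 -19.49  11.12] delta box mm [ 133.5  194.9 -109.5]
```

>>> {"api": "servo_tool", "payload": {"rows": [[[2.6,-3.9,0],[0,0,0],-0.04],[[2.6,-3.9,0],[0,0,0],-0.04],[[2.6,-3.9,0],[0,0,0],-0.04],[[2.6,-3.9,0],[0,0,0],-0.04],[[2.6,-3.9,1.0],[0,0,0],-0.04],[[0,0,3.0],[0,0,0],-0.04],[[0,0,3.0],[0,0,0],-0.04],[[0,0,3.0],[0,0,0],-0.04],[[0,0,1.0],[0,0,0],-0.04],[[0,0,0],[0,0,0],-0.04]]}}

```text
t: 2.6
tcp_pos: [0.5019, 0.0104, 0.1223]
tool_rot: [[0.988, 0.157, -0.006], [0.157, -0.988, 0.006], [-0.005, -0.007, -1.0]]
wrist_force: [-0.3, 1.2, -0.1]
width: 0.522
```

```bash
python3 plan.py -36 16 40
python3 - <<'E'
from h import *
for n in("top","side"):
    f=imaging.grab_frame(n); cv2.imwrite(f"pics/{n}1.png",f)
a=cv2.imread("pics/side1.png")[120:270,200:350]; cv2.imwrite("pics/side1c.png",cv2.resize(a,None,fx=4,fy=4,interpolation=cv2.INTER_CUBIC))
E
```

```text
t 2.6 tip box mm [-50.6  13.5  96.1] yaw tool x rel box -0.84 tilt [-0.0053  0.0069] w 0.522 mm 48.5 F box [-0.06  1.26 -0.1 ]
tcp target [0.5157 0.0154 0.0661] delta tool cm [ 1.47 -0.25  5.61] delta box mm [ 14.5   2.6 -56.1]
```

View pics/side1c.png

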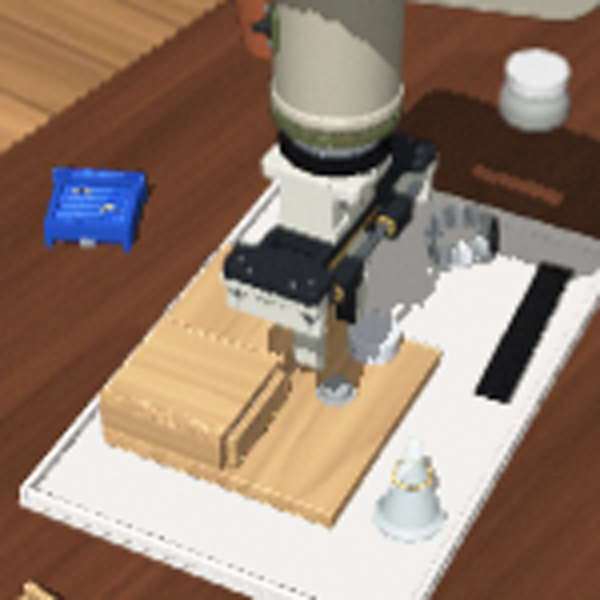

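View pics/top1.png

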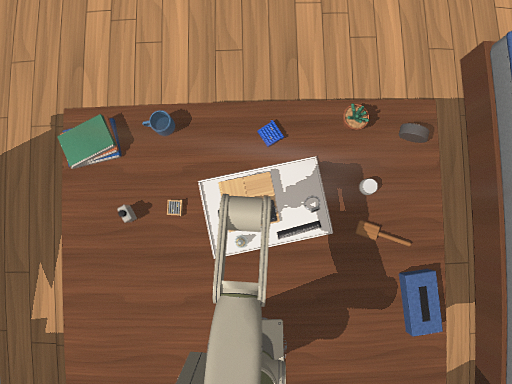

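Run:
```python
from h import *
p=np.load("box.npy");R=np.load("R.npy")
for dx in(-7.5,7.5):
  for dy in(24,42):
    X=R@np.array([-50.6+dx,13.5+dy,96.1])/1e3+p[:3]; q=proj("side",X)[0]; print(dx,dy,((q-[200,120])*6).round())
a=cv2.imread("pics/side1.png")[170:230,240:320]; cv2.imwrite("pics/side1d.png",cv2.resize(a,None,fx=8,fy=8,interpolation=cv2.INTER_CUBIC))
a=cv2.imread("pics/side1.png")[120:220,200:320]; cv2.imwrite("pics/side1d.png",cv2.resize(a,None,fx=6,fy=6,interpolation=cv2.INTER_CUBIC))
```

```text
-7.5 24 [488. 546.]
-7.5 42 [471. 569.]
7.5 24 [460. 536.]
7.5 42 [442. 559.]
```

View pics/side1d.png

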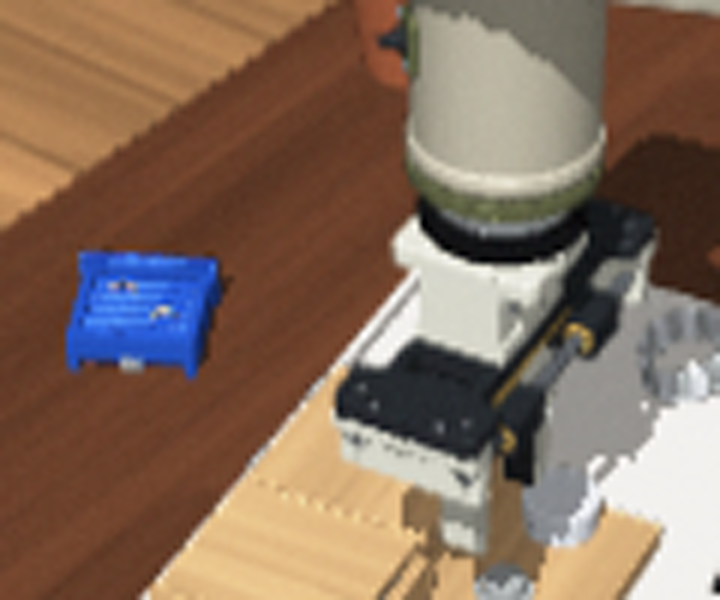

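>>> {"api": "servo_tool", "payload": {"rows": [[[0.7,-0.13,0],[0,0,-0.08],-0.04],[[0.7,-0.12,0],[0,0,0],-0.04],[[0,0,1.5],[0,0,0],-0.04],[[0,0,1.5],[0,0,0],-0.04],[[0,0,1.5],[0,0,0],-0.04],[[0,0,1.0],[0,0,0],-0.04],[[0,0,0.5],[0,0,0],-0.04],[[0,0,0],[0,0,0],-0.04],[[0,0,0],[0,0,0],-0.04],[[0,0,0],[0,0,0],-0.04]]}}

```text
t: 3.95
tcp_pos: [0.5185, 0.0158, 0.0616]
tool_rot: [[0.985, 0.172, -0.001], [0.172, -0.985, 0.005], [0.0, -0.005, -1.0]]
wrist_force: [0.8, 0.4, 0.5]
width: 0.522
```

```bash
python3 plan.py -36 16 26
python3 - <<'E'
from h import *
f=imaging.grab_frame("side"); cv2.imwrite("pics/side2.png",f)
a=f[160:250,230:330]; cv2.imwrite("pics/side2c.png",cv2.resize(a,None,fx=6.6,fy=6.6,interpolation=cv2.INTER_CUBIC))
E
```

```text
t 3.95 tip box mm [-33.2  15.9  35.5] yaw tool x rel box 0.03 tilt [0.0003 0.0054] w 0.522 mm 48.5 F box [0.85 0.24 0.55]
tcp target [0.5157 0.0154 0.0521] delta tool cm [-0.28 -0.01  0.95] delta box mm [-2.8  0.2 -9.5]
```

View pics/side2c.png

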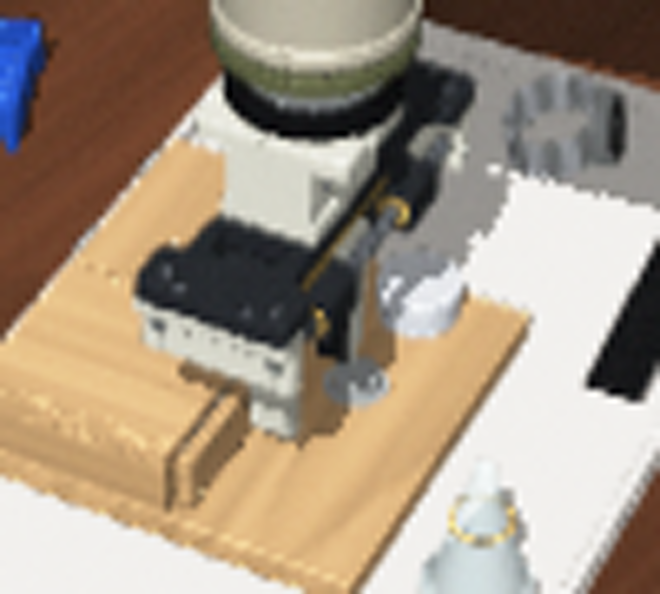

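>>> {"api": "servo_tool", "payload": {"rows": [[[-0.4,0,0],[0,0,0],-0.04],[[0,0,0.3],[0,0,0],-0.04],[[0,0,0.3],[0,0,0],-0.04],[[0,0,0.2],[0,0,0],-0.04],[[0,0,0],[0,0,0],-0.04],[[0,0,0],[0,0,0],-0.04],[[0,0,0],[0,0,0],-0.04],[[0,0,0],[0,0,0],-0.04],[[0,0,0],[0,0,0],-0.04],[[0,0,0],[0,0,0],-0.04]]}}

```text
t: 5.25
tcp_pos: [0.5148, 0.015, 0.0538]
tool_rot: [[0.985, 0.172, 0.001], [0.172, -0.985, 0.005], [0.002, -0.005, -1.0]]
wrist_force: [-0.1, 0.1, -0.5]
width: 0.521
```

```bash
python3 plan.py -37 16 20
```

```text
t 5.25 tip box mm [-36.9  15.9  27.7] yaw tool x rel box 0.04 tilt [0.0017 0.0051] w 0.521 mm 48.4 F box [-0.06  0.08 -0.48]
tcp target [0.5147 0.0153 0.0461] delta tool cm [-0.01 -0.02  0.77] delta box mm [-0.1  0.2 -7.7]
```

>>> {"api": "servo_tool", "payload": {"rows": [[[0,0,0.2],[0,0,0],-0.04],[[0,0,0.2],[0,0,0],-0.04],[[0,0,0.2],[0,0,0],-0.04],[[0,0,0.1],[0,0,0],-0.04],[[0,0,0.1],[0,0,0],-0.04],[[0,0,0],[0,0,0],-0.04],[[0,0,0],[0,0,0],-0.04],[[0,0,0],[0,0,0],-0.04],[[0,0,0],[0,0,0],-0.04],[[0,0,0],[0,0,0],-0.04]]}}

```text
t: 6.5
tcp_pos: [0.5148, 0.015, 0.0474]
tool_rot: [[0.985, 0.174, 0.0], [0.174, -0.985, 0.005], [0.001, -0.004, -1.0]]
wrist_force: [-2.0, 0.3, 5.2]
width: 0.518
```

```bash
python3 plan.py -37 16 20;  python3 - <<'E'
from h import *
f=imaging.grab_frame("side"); cv2.imwrite("pics/side3.png",f)
a=f[160:250,230:330]; cv2.imwrite("pics/side3c.png",cv2.resize(a,None,fx=6.6,fy=6.6,interpolation=cv2.INTER_CUBIC))
E
```

```text
t 6.5 tip box mm [-36.9  15.8  21.2] yaw tool x rel box 0.13 tilt [0.0008 0.0045] w 0.518 mm 48.2 F box [-1.88  0.6   5.16]
tcp target [0.5147 0.0153 0.0461] delta tool cm [-0.01 -0.03  0.12] delta box mm [-0.1  0.3 -1.2]
```

View pics/side3c.png

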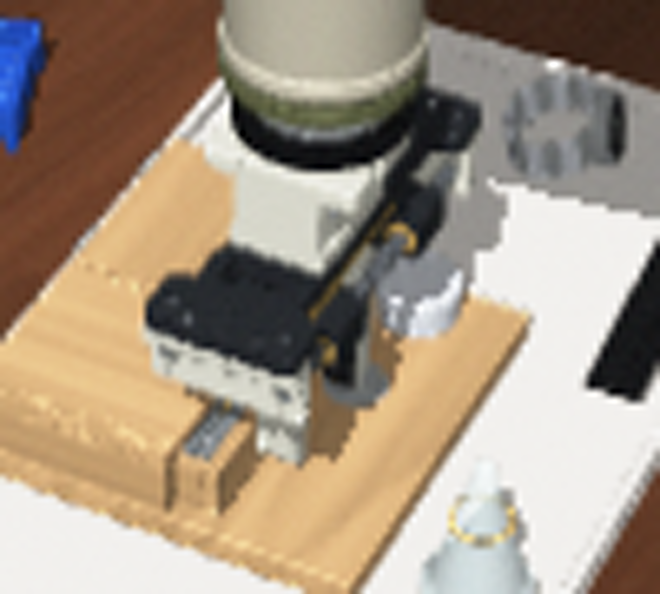

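>>> {"api": "servo_tool", "payload": {"rows": [[[-0.1,0,-0.05],[0,0,0],-0.04],[[-0.2,0,0],[0,0,0],-0.04],[[-0.2,0,0],[0,0,0],-0.04],[[-0.2,0,0],[0,0,0],-0.04],[[-0.2,0,0],[0,0,0],-0.04],[[-0.2,0,0],[0,0,0],-0.04],[[-0.1,0,0],[0,0,0],-0.04],[[0,0,0],[0,0,0],-0.04],[[0,0,0],[0,0,0],-0.04],[[0,0,0],[0,0,0],-0.04]]}}

```text
t: 7.8
tcp_pos: [0.5026, 0.0126, 0.0478]
tool_rot: [[0.985, 0.174, 0.001], [0.174, -0.985, 0.004], [0.002, -0.004, -1.0]]
wrist_force: [-1.3, -0.1, 1.5]
width: 0.52
```

```bash
python3 plan.py -55 16 20
```

```text
t 7.8 tip box mm [-49.3  15.6  21.7] yaw tool x rel box 0.12 tilt [0.002  0.0041] w 0.52 mm 48.4 F box [-1.26  0.15  1.46]
tcp target [0.497  0.0122 0.0461] delta tool cm [-0.57 -0.05  0.17] delta box mm [-5.7  0.5 -1.7]
```

>>> {"api": "servo_tool", "payload": {"rows": [[[-0.1,0,0],[0,0,0],-0.04],[[-0.1,0,0],[0,0,0],-0.04],[[-0.1,0,0],[0,0,0],-0.04],[[-0.1,0,0],[0,0,0],-0.04],[[-0.1,0,0],[0,0,0],-0.04],[[-0.1,0,0],[0,0,0],-0.04],[[0,0,0],[0,0,0],-0.04],[[0,0,0],[0,0,0],-0.04],[[0,0,0],[0,0,0],-0.04],[[0,0,0],[0,0,0],-0.04]]}}

```text
t: 9.05
tcp_pos: [0.4967, 0.0116, 0.0481]
tool_rot: [[0.985, 0.173, 0.002], [0.173, -0.985, 0.005], [0.003, -0.004, -1.0]]
wrist_force: [-0.2, 0.3, 3.5]
width: 0.52
```

```bash
python3 plan.py -55 16 20
python3 - <<'E'
from h import *
f=imaging.grab_frame("side"); cv2.imwrite("pics/side4.png",f)
a=f[160:250,230:330]; cv2.imwrite("pics/side4c.png",cv2.resize(a,None,fx=6.6,fy=6.6,interpolation=cv2.INTER_CUBIC))
E
```

```text
t 9.05 tip box mm [-55.3  15.5  22. ] yaw tool x rel box 0.11 tilt [0.0026 0.0042] w 0.52 mm 48.4 F box [-0.1   0.31  3.45]
tcp target [0.497  0.0122 0.0461] delta tool cm [ 0.04 -0.06  0.2 ] delta box mm [ 0.4  0.6 -2. ]
```

View pics/side4c.png

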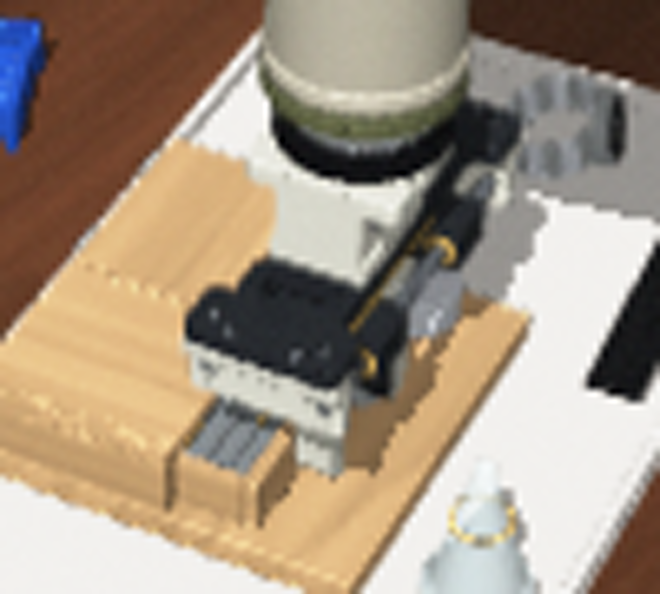

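Run:
```python
from h import *
p=np.load("box.npy");R=np.load("R.npy")
S=lambda x,y:((x+.5)/6.6+230-.5,(y+.5)/6.6+160-.5)
for q,z in((S(262,526),18),(S(266,480),47)): print((R.T@(plane("side",q,p[2]+z/1e3)-p[:3])*1e3).round(1))
```

```text
[-44.6  85.1  18. ]
[-46.2  84.6  47. ]
```

>>> {"api": "servo_tool", "payload": {"rows": [[[-0.1,0,0],[0,0,0],-0.04],[[-0.1,0,-0.1],[0,0,0],-0.04],[[-0.1,0,-0.3],[0,0,0],-0.04],[[-0.1,0,-0.5],[0,0,0],-0.04],[[-0.1,0,-1],[0,0,0],-0.04],[[0,0,-2],[0,0,0],-0.04],[[0,0,-4],[0,0,0],-0.04],[[0,0,-5],[0,0,0],-0.04],[[-2,0,-5],[0,0,0],-0.04],[[-4,0,-3],[0,0,0],-0.04]]}}

```text
t: 10.35
tcp_pos: [0.4275, -0.0007, 0.2619]
tool_rot: [[0.985, 0.173, -0.009], [0.173, -0.985, 0.005], [-0.008, -0.007, -1.0]]
wrist_force: [0.5, 0.4, 0.5]
width: 0.521
```

```bash
python3 plan.py -55 16 20
python3 - <<'E'
from h import *
f=imaging.grab_frame("side"); cv2.imwrite("pics/side5.png",f)
a=f[160:250,230:330]; cv2.imwrite("pics/side5c.png",cv2.resize(a,None,fx=6.6,fy=6.6,interpolation=cv2.INTER_CUBIC))
E
```

```text
t 10.35 tip box mm [-125.8   15.4  235.8] yaw tool x rel box 0.11 tilt [-0.0076  0.0067] w 0.521 mm 48.5 F box [0.58 0.28 0.5 ]
tcp target [0.497  0.0122 0.0461] delta tool cm [ 7.23  0.08 21.52] delta box mm [  70.6    0.8 -215.8]
```

View pics/side5c.png

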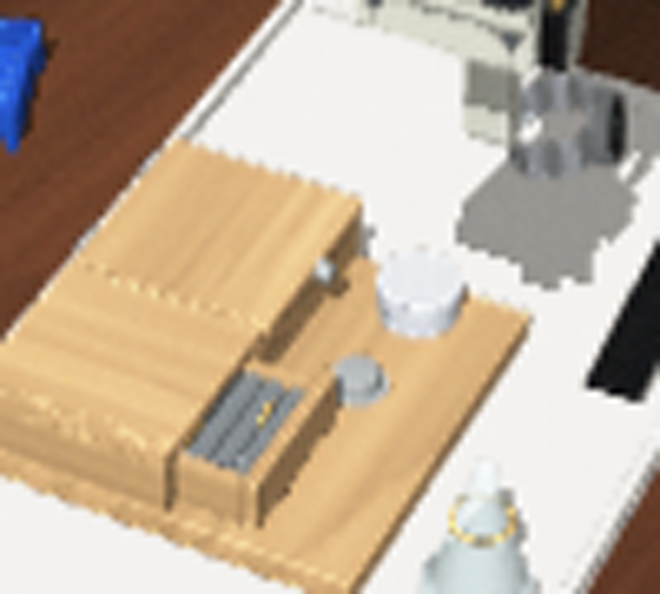

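>>> {"api": "servo_tool", "payload": {"rows": [[[0,0,0],[0,0,0],-0.04],[[0,0,0],[0,0,0],-0.04],[[0,0,0],[0,0,0],-0.04],[[0,0,0],[0,0,0],-0.04],[[0,0,0],[0,0,0],-0.04],[[0,0,0],[0,0,0],-0.04],[[0,0,0],[0,0,0],-0.04],[[0,0,0],[0,0,0],-0.04],[[0,0,0],[0,0,0],-0.04],[[0,0,0],[0,0,0],-0.04]]}}

```text
t: 11.65
tcp_pos: [0.4246, -0.001, 0.2634]
tool_rot: [[0.985, 0.173, -0.01], [0.173, -0.985, 0.005], [-0.009, -0.007, -1.0]]
wrist_force: [-0.3, -0.4, 0.4]
width: 0.522
```

Run:
```python
from h import *
from bench import manip
f=imaging.grab_frame("side"); a=f[175:260,225:330]; b=cv2.imread("pics/side5.png")[175:260,225:330]
print("change in drawer area",np.abs(f[205:245,255:290].astype(int)-cv2.imread("pics/side5.png")[205:245,255:290]).mean())
p=np.load("box.npy");R=np.load("R.npy")
S=lambda x,y:((x+.5)/6.6+230-.5,(y+.5)/6.6+160-.5)
for q,z in((S(262,527),18),(S(248,475),47),(S(342,372),47)): print((R.T@(plane("side",q,p[2]+z/1e3)-p[:3])*1e3).round(1))
print(manip.sign_off())
```

```text
change in drawer area 1.1266666666666667
[-44.9  85.7  18. ]
[-37.9  85.6  47. ]
[-45.3   9.1  47. ]
the job is handed in; nothing more can be done
None
```

I pressed the release button with one fingertip, and the other finger caught the drawer about 15 mm out and held it for over half a second. I then eased that finger forward until the spring was spent and lifted both fingers clear. The job was handed in at about 11.7 s, and the sign-off gave no verdict.

**Forces:** With the button down, the wrist read about 5 N from the button and 2 N from the drawer spring. The sideways force fell to about zero once the finger had let the drawer out.

**Last side picture:**
- The drawer is straight in its opening, the button is up and the lid is shut.
- The tin, ring cone and the other things I could see were not visibly moved. I judged this by eye and did not measure their positions.
- The drawer area was essentially the same in the last two pictures, taken 1.3 s apart, so it was standing still.

**Drawer position:** Two points on the drawer front gave x of about -45 mm, which is about 31 mm out from shut. A third point gave -38 mm, which would be outside the required -40 to -59 mm. I took it to be on the rear edge of the drawer front, but did not check that. The side view also put the drawer's left edge about 5 mm too far in, as it did for one corner of the box.

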